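# Zero the bench photometer under its dust cover

## Task

Zero the bench photometer: slide the dust cover on its top all the way aside, then gently press the round button under it fully down and keep it down for about a second, without pressing the square button beside it. Let the button come back up and slide the cover fully home again; leave the vials and the other things standing around as they are.

Things in the scene. Friction and masses are not known exactly. Their poses are not given: they have to be found in the camera images.
- photometer: Bench photometer, a white box 240 x 320 x 90 mm (its x, y, z), fixed. Origin: centre of its underside, on the bench. Its front is its -x side (robot); +y is to the left seen from the robot. Its flat top, the deck, is 90 mm above the bench. Behind the cover track stand a black disc lid 24 mm high (x 65, y -105 mm), a display hood 35 mm high (x 85, y 95 mm) and two loose vials.
- track (a point): Point on the deck, midway along the cover track. Axes as the photometer's; fixed at x -45, y 0 mm of it. The track is an 84 mm wide, 300 mm long lane along y between two aluminium rails 8 mm wide and 20 mm high. The two buttons stand on its centre line at y = -100 and y = -40 mm; which is where changes.
- cover (a joint): Position of the grey dust cover along the photometer's +y, m: 0 = fully home over both buttons, 0.13 = all the way aside, both bare (a stop at each end). Starts 0 to 0.015. About 1.5 N of friction; it stays where it is left. The cover is a slab 80 (x) x 120 (y) x 4 mm, centred under its rib, its top 18 mm above the deck.
- cover_rib (a point): Middle of the top edge of the upright rib across the centre of the dust cover. The rib is 50 mm long (photometer x), 12 mm thick (y), stands 20 mm above the slab; its top is 128 mm above the bench. Axes as the photometer's.
- round_button (a joint): How far the round button is pressed, in m: 0 = up, 0.005 = fully down. It springs back; it begins to move at 1.5 N, and fully down takes 4.5 N.
- round_top (a point): Centre of the top of the round button: grey cap 26 mm in diameter in a 34 mm black round collar 3 mm high; the top is 11 mm above the deck (101 mm above the bench) when up. Hidden under the cover at the start.
- square_button (a joint): How far the square button is pressed, in m: 0 = up, 0.005 = fully down. The same spring as the round one's. Not to be pressed.
- square_top (a point): Centre of the top of the square button: grey cap 18 x 18 mm in a 26 mm square black collar 3 mm high, 60 mm from the round one along the photometer's y; same height as the round one.
- vial_a: Loose glass vial, 25 mm across, 50 mm high, white cap, standing on the photometer's deck behind the track. Origin: centre of its underside. A bystander.
- vial_b: A second vial like it, beside it. A bystander.
- dish: Closed clear petri dish, 90 mm across, 17 mm high, on the bench in front of the photometer. Origin: centre of its underside. A bystander.
- bottle: Glass bottle with a blue cap, 72 mm across, 150 mm high, on the bench to the left. Origin: centre of its underside. A bystander.
- jar: Glass jar with a green cap, 60 mm across, 85 mm high, on the bench to the left. Origin: centre of its underside. A bystander.
- beaker: Glass beaker, 80 mm across, 95 mm high, on the bench to the right. Origin: centre of its underside. A bystander.
- kit: Yellow case of driver bits, 90 x 150 x 34 mm, on the bench to the right. Origin: centre of its underside. A bystander.

How it is judged:
By the outcome, as a careful person would: the job done as asked, in the order asked, and still so for the second after the job is handed in, with the robot touching nothing.
It also fails if it takes over 46 s, if anything falls off the work surface, if the arm or the gripper's body presses on something with over 40 N, if the wrist force passes 120 N, or if a joint passes its speed limit or range.

## Robot

A 6-joint arm with a two-finger parallel gripper is mounted at the origin on the work surface. World frame = base frame: x ahead of the robot, y to its left, z up, the work surface at z = 0. Lengths are in m, angles in rad, forces in N, time in s.
With the tool pointing down it reaches from about 0.25 to 0.725 m from the base axis. Payload 4 kg.
Tool frame: the origin (TCP) lies between the finger pads; the fingertips stand 11 mm ahead of it and the grasp point (between the pads) lies 8 mm behind it (bot.tip_extent is the distance from the TCP to the fingertips, in m); z points along the fingers, y is the line along which they close (so a half turn about z gives the same grasp; the last joint's range is limited). The gripper opens to 85 mm and grips with 20 to 120 N. Pads are 22 mm wide; open, the fingers measure 114 mm over their backs; the gripper's body (76 mm by 85 mm) begins 54 mm behind the grasp point. The pads swing forward as they close: fully open they stand 13 mm farther back than shut.
Start: joints at [1.27, 0.241, 0.005, 1.335, 0, 1.571], TCP at [0.148, 0.478, 0.242] pointing down, gripper open.
Joint ranges: [-2.72, 2.72], [-1.05, 1.87], [-1.09, 1.28], [-1.99, 2.15], [-1.42, 1.44], [-3.14, 3.14]. Speed limits (rad/s): [2.79, 2.79, 3.14, 3.14, 3.14, 3.14].

## Interface

Orientations are given as a unit quaternion [x, y, z, w].
In Python, from workcell import bot gives the robot as it stands. The module is installed in compiled form; this text tells all that it offers.
- The arm moves only by the tool drive_tool, never from a script. Its argument "rows" is a list of rows, each an object of numbers: "dx", "dy", "dz": the shift along the tool's x, y, z in units of 50 mm (1.0 is 50 mm); "wx", "wy", "wz": the turn, a rotation vector about the tool's x, y, z in units of 5 degrees (1.0 is 5 degrees); "hand": the finger opening in mm, from 0 to 85.4. A call has 1 to 20 rows; each row is the pose to reach, as a shift and turn from the pose commanded when the call began, along the tool's axes at that moment; what a row does not reach only later rows make up. A row lasts 1/10 s, in which the tool goes at most 50 mm and 8.59 degrees, less where a joint would pass 70% of its speed; a pose out of reach is approached as far as the arm can. A call with a gripper value outside its range is refused whole. The fingers move at their own pace and stop on an object; the grip force is fixed at half the most. Time passes only in rows, so rows that repeat a pose let the fingers close. It gives the time, the measured TCP pose, the force, the opening and the grip force at its end, in the units of the state.
- bot.get_obs(): the state, without advancing time (a new reading comes with each control period).
- bot.camera(name): name is "scene" or "top" or "wrist"; returns the picture (400x640x3 uint8, red, green, blue); there is no depth.
- bot.get_calibration(name): a dict with "vfov" (degrees; the focal length in pixels is half the picture's height over the tangent of half this angle, whatever the lens; pixels are square), "cx", "cy" (the principal point, pixels), "origin" and "rotation" of the camera in the world; the wrist camera has in their place "mount" (4x4, takes a point from camera to tool coordinates, whose origin is the TCP and whose axes are the flange's). Camera axes: x right, y up, looking along -z (the intrinsics and any distortion apply to the point x, -y, -z); pixel columns grow to the right and rows downward; lengths in m; the calibration is good to about 2 mm. A picture is of the moment at which its call begins: read the wrist's pose just before it. get_calibration takes no time and is no camera call.
- bot.job_done(): hands the job in; it is judged then, once.
Trained networks look in the newest picture that a camera, given by its name, has taken for a name from the list of things; names that differ only in an ending like _2 or _b are one class to them, and where a whole thing is asked for, a point or a joint stands for the part that bears it (a point fixed in the world has none). Each returns a list of dicts, best first, with "score" (0 to 1); they miss things now and then, are a little off and sometimes report something else, mostly with a low value. They report only what shows in the picture. A call takes as long as a camera call.
- bot.look_for(camera, thing): "extent" ([centre column, centre row, width, height] in pixels, round what is visible of it).
- bot.outline_of(camera, thing): "region" (400x640 bool, what is visible of it) and "extent" ([centre column, centre row, width, height] in pixels, round what is visible of it).
The state is a dict: "clock": time; "joint_pos": joint angles; "joint_vel": joint speeds; "tau": joint torques, N m; "eef_pos": TCP position; "tool_rot": TCP orientation; "ft_force": force on the tool from outside, world axes, zero at the start; "ft_torque": the same for the moment, N m; "grip_width": finger opening in m; "grasp_force": force on a finger pad.
Only numpy, scipy, OpenCV 4.12 (cv2) and the standard library are available. Lean on these libraries where they do the work, as an engineer would, in place of code of your own. Each camera call takes 0.05 s, during which the arm holds its last target. There are 200 camera calls.

## Working session

There is one attempt and no reset: what is moved stays moved. The work goes in short steps, Python scripts to look and compute and a tool call to move; the robot and the scene stay as the last step left them, time stands still between calls to the robot, and variables do not carry over. Pictures are saved under pics/ and viewed, at most 10 in all, crops included, and the job is handed in when it is done.

Besides the shell and the picture viewer there is one more tool, called after ">>>" as name([rows], argument=value, ...), one row to a line, values as JSON. drive_tool: Moves the arm, as the interface text tells. Its arguments: {"type":"object","properties":{"rows":{"type":"array","items":{"type":"object","properties":{"dx":{"type":"number"},"dy":{"type":"number"},"dz":{"type":"number"},"wx":{"type":"number"},"wy":{"type":"number"},"wz":{"type":"number"},"hand":{"type":"number"}}}}},"required":["rows"]}

```bash
mkdir -p pics
cat > h.py <<'E'
import numpy as np, cv2
from workcell import bot
from scipy.spatial.transform import Rotation as R
def cam(name):
    c=bot.get_calibration(name); f=200/np.tan(np.radians(c['vfov'])/2)
    if 'origin' in c: return f,c['cx'],c['cy'],np.array(c['origin']),np.array(c['rotation']),c
    o=bot.get_obs(); T=np.eye(4); T[:3,:3]=R.from_quat(o['tool_rot']).as_matrix(); T[:3,3]=o['eef_pos']
    M=T@np.array(c['mount']); return f,c['cx'],c['cy'],M[:3,3],M[:3,:3],c
def ray(C,u,v,z):
    f,cx,cy,o,r,_=C; d=r@np.array([(u-cx)/f,-(v-cy)/f,-1]); return o+d*(z-o[2])/d[2]
def proj(C,p):
    f,cx,cy,o,r,_=C; q=r.T@(np.array(p)-o); return cx+f*q[0]/-q[2], cy-f*q[1]/-q[2]
E
python3 - <<'E'
from h import *
for n in ['scene','top','wrist']:
    C=cam(n); im=bot.camera(n); cv2.imwrite(f'pics/{n}0.png',im[:,:,::-1]); print(n,C[5])
    for t in ['photometer','cover','cover_rib','dish','bottle','jar','beaker','kit','vial_a']:
        for r in bot.look_for(n,t)[:2]: print(t,np.round(r['extent'],1),round(r['score'],2))
o=bot.get_obs();print(o['eef_pos'],o['tool_rot'],o['clock'])
E
```

```text
scene {'vfov': 51.96701500484792, 'cx': 323.9737743381933, 'cy': 199.85848281682976, 'origin': array([ 1.21314326, -0.34452481,  0.78424917]), 'rotation': array([0.33826234, 0.20747015, 0.48211039, 0.78109173])}
photometer [351.4 227.4 160.3 132.6] 0.68
photometer [148.  241.2  68.   40.8] 0.18
cover [323.5 204.4  59.4  35.2] 0.82
cover_rib [320.6 201.8  57.4  38.2] 0.64
dish [311.6 184.1  24.2  11.1] 0.52
bottle [429.8 143.8  31.   51.5] 0.89
bottle [321.8 202.2  56.7  38.2] 0.37
jar [478.8 180.8  27.9  32.8] 0.7
beaker [168.  282.8  44.   50.2] 0.97
kit [149.2 240.4  69.5  36.6] 0.87
vial_a [360.2 220.8  11.2  18.1] 0.46
vial_a [431.9 144.3  29.9  52.8] 0.18
top {'vfov': 45.88566831185787, 'cx': 316.83342258256084, 'cy': 196.5780793467506, 'origin': array([ 0.35197219, -0.00220345,  1.50036509]), 'rotation': array([-0.05644235,  0.04629907,  0.70997219, -0.70043569])}
photometer [312.9 182.2 114.3  91.6] 0.78
photometer [316.9 153.8   8.1  13.5] 0.51
cover [332.  190.8  43.7  32.1] 0.71
cover [182.4 179.1  25.9  19.5] 0.27
cover_rib [331.1 188.8  46.2  36.5] 0.86
cover_rib [309.2 184.2 114.7  98.7] 0.62
dish [316.7 238.9  33.4  29.1] 0.58
bottle [194.2 232.1  32.3  24.7] 0.57
beaker [455.6 181.2  29.3  28. ] 0.72
kit [459.6 239.7  54.9  38.3] 0.8
kit [185.  179.8  26.6  20.8] 0.52
wrist {'vfov': 62.97368532482592, 'cx': 324.4490199987916, 'cy': 203.10045205908878, 'mount': array([[ 2.08401142e-04,  9.65294261e-01,  2.61164595e-01,
         6.62246962e-02],
       [ 9.99999760e-01, -2.84927193e-05, -6.92656039e-04,
        -1.71701662e-06],
       [-6.61175610e-04,  2.61164676e-01, -9.65294035e-01,
        -1.31098844e-01],
       [ 0.00000000e+00,  0.00000000e+00,  0.00000000e+00,
         1.00000000e+00]])}
[0.14814038 0.47755023 0.2423106 ] [ 1.49823898e-01  9.88712698e-01 -4.02638834e-06  2.95663515e-06] 1.5
```

View pics/top0.png

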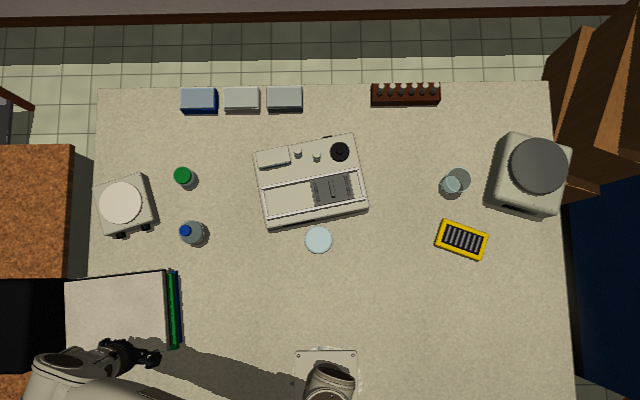

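View pics/scene0.png

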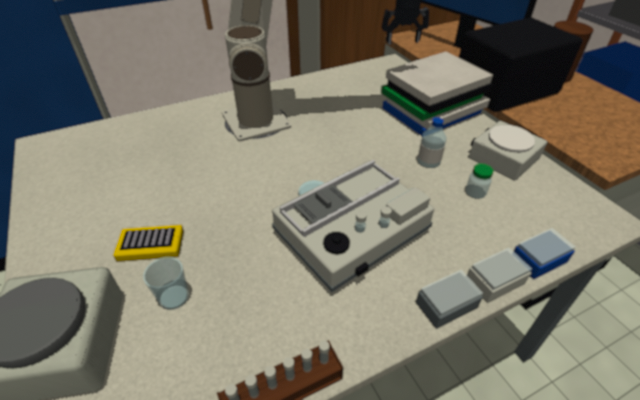

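The top view shows the photometer at about (312,182) px, turned about 11°, with the rib near (331,188). The dish is at (318,239), and the bottle and jar are to the left. The cover looks home at the right. I'll get a rough pose from these.

```bash
sed -i "s/,np.array(c\['rotation'\]),c/,R.from_quat(c['rotation']).as_matrix(),c/" h.py
python3 - <<'E'
from h import *
C=cam('top'); 
bot.camera('top')
print('rib',ray(C,331.5,188.5,.128))
for n,u,v,z in [('bottle',185,230,.15),('jar',182,176,.085),('dish',317,239,.01),('beaker',458,180,.05),('kit',461,240,.03)]: print(n,ray(C,u,v,z).round(3))
# deck corners from picture
P=[ray(C,u,v,.09)[:2] for u,v in [(253,152),(352,133),(368,208),(268,225)]]
print(np.round(P,3),np.mean(P,0))
m=bot.outline_of('top','photometer')[0]; r=cv2.minAreaRect(np.argwhere(m['region'])[:,::-1].astype(np.float32)); print(r)
E
```

```text
rib [ 0.57649832 -0.02716305  0.128     ]
bottle [0.458 0.396 0.15 ]
jar [0.629 0.429 0.085]
dish [0.435 0.019 0.01 ]
beaker [ 0.61  -0.422  0.05 ]
kit [ 0.425 -0.426  0.03 ]
[[ 0.7    0.211]
 [ 0.755 -0.094]
 [ 0.522 -0.136]
 [ 0.475  0.164]] [0.6127158  0.03620386]
((309.43902587890625, 181.2530975341797), (81.31631469726562, 106.21833801269531), 77.63751220703125)
```

```bash
cat >> h.py <<'E'
def rel(p,ya=None):
    o=bot.get_obs(); Q=R.from_quat(o['tool_rot']); d=Q.inv().apply(np.array(p)-o['eef_pos'])/.05
    y=Q.apply([0,1,0]); a=np.degrees(np.arctan2(y[1],y[0])); z=Q.apply([0,0,1])
    print('d',d.round(3),'tooly deg',round(a,2),'wz',None if ya is None else round(-(ya-a)/5,3),'z',z.round(4),'t',o['clock'])
E
python3 -c "
from h import *
rel([.565,-.01,.25],100.2)"
```

```text
d [-10.852  -6.842  -0.154] tooly deg 72.76 wz -5.487 z [ 0. -0. -1.] t 1.6
```

>>> drive_tool([
  {"dx": -10.85, "dy": -6.84, "dz": -0.15, "wz": -5.5, "hand": 40},
  {"dx": -10.85, "dy": -6.84, "dz": -0.15, "wz": -5.5, "hand": 40},
  {"dx": -10.85, "dy": -6.84, "dz": -0.15, "wz": -5.5, "hand": 40},
  {"dx": -10.85, "dy": -6.84, "dz": -0.15, "wz": -5.5, "hand": 40},
  {"dx": -10.85, "dy": -6.84, "dz": -0.15, "wz": -5.5, "hand": 40},
  {"dx": -10.85, "dy": -6.84, "dz": -0.15, "wz": -5.5, "hand": 40},
  {"dx": -10.85, "dy": -6.84, "dz": -0.15, "wz": -5.5, "hand": 40},
  {"dx": -10.85, "dy": -6.84, "dz": -0.15, "wz": -5.5, "hand": 40},
  {"dx": -10.85, "dy": -6.84, "dz": -0.15, "wz": -5.5, "hand": 40},
  {"dx": -10.85, "dy": -6.84, "dz": -0.15, "wz": -5.5, "hand": 40},
  {"dx": -10.85, "dy": -6.84, "dz": -0.15, "wz": -5.5, "hand": 40},
  {"dx": -10.85, "dy": -6.84, "dz": -0.15, "wz": -5.5, "hand": 40},
  {"dx": -10.85, "dy": -6.84, "dz": -0.15, "wz": -5.5, "hand": 40},
  {"dx": -10.85, "dy": -6.84, "dz": -0.15, "wz": -5.5, "hand": 40},
  {"dx": -10.85, "dy": -6.84, "dz": -0.15, "wz": -5.5, "hand": 40},
  {"dx": -10.85, "dy": -6.84, "dz": -0.15, "wz": -5.5, "hand": 40},
  {"dx": -10.85, "dy": -6.84, "dz": -0.15, "wz": -5.5, "hand": 40},
  {"dx": -10.85, "dy": -6.84, "dz": -0.15, "wz": -5.5, "hand": 40},
  {"dx": -10.85, "dy": -6.84, "dz": -0.15, "wz": -5.5, "hand": 40},
])

```text
invalid input at $.rows[0]: expected keys dx, dy, dz, wx, wy, wz, hand
```

Run:
```python
from h import *
o=bot.get_obs(); C=cam('wrist'); im=bot.camera('wrist'); cv2.imwrite('pics/w1.png',im[:,:,::-1])
print(o['clock'],o['eef_pos'],o['ft_force'],o['grip_width'])
for t in ['cover','cover_rib']:
    for r in bot.outline_of('wrist',t)[:1]: print(t,np.round(r['extent'],1),r['score'],cv2.minAreaRect(np.argwhere(r['region'])[:,::-1].astype(np.float32)))
```

```text
1.6 [0.14814756 0.47753521 0.24229898] [ 0.10750552 -0.23567941 -0.05088067] 0.08543548889648472
```

View pics/w1.png

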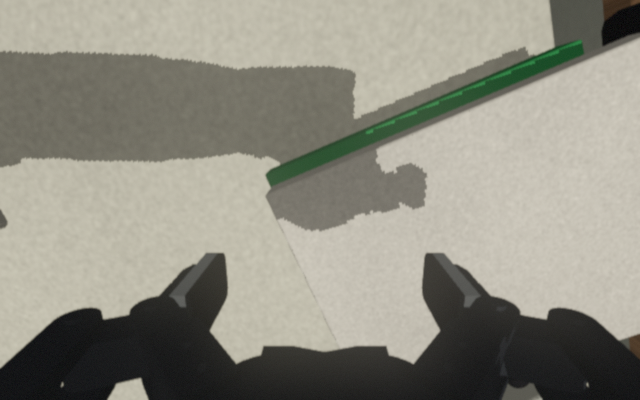

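The drive call was refused because every row must give all the keys. This wrist view therefore still shows only the books and the bench.

>>> drive_tool([
  {"dx": -10.85, "dy": -6.84, "dz": -0.15, "wx": 0, "wy": 0, "wz": -5.5, "hand": 40},
  {"dx": -10.85, "dy": -6.84, "dz": -0.15, "wx": 0, "wy": 0, "wz": -5.5, "hand": 40},
  {"dx": -10.85, "dy": -6.84, "dz": -0.15, "wx": 0, "wy": 0, "wz": -5.5, "hand": 40},
  {"dx": -10.85, "dy": -6.84, "dz": -0.15, "wx": 0, "wy": 0, "wz": -5.5, "hand": 40},
  {"dx": -10.85, "dy": -6.84, "dz": -0.15, "wx": 0, "wy": 0, "wz": -5.5, "hand": 40},
  {"dx": -10.85, "dy": -6.84, "dz": -0.15, "wx": 0, "wy": 0, "wz": -5.5, "hand": 40},
  {"dx": -10.85, "dy": -6.84, "dz": -0.15, "wx": 0, "wy": 0, "wz": -5.5, "hand": 40},
  {"dx": -10.85, "dy": -6.84, "dz": -0.15, "wx": 0, "wy": 0, "wz": -5.5, "hand": 40},
  {"dx": -10.85, "dy": -6.84, "dz": -0.15, "wx": 0, "wy": 0, "wz": -5.5, "hand": 40},
  {"dx": -10.85, "dy": -6.84, "dz": -0.15, "wx": 0, "wy": 0, "wz": -5.5, "hand": 40},
  {"dx": -10.85, "dy": -6.84, "dz": -0.15, "wx": 0, "wy": 0, "wz": -5.5, "hand": 40},
  {"dx": -10.85, "dy": -6.84, "dz": -0.15, "wx": 0, "wy": 0, "wz": -5.5, "hand": 40},
  {"dx": -10.85, "dy": -6.84, "dz": -0.15, "wx": 0, "wy": 0, "wz": -5.5, "hand": 40},
  {"dx": -10.85, "dy": -6.84, "dz": -0.15, "wx": 0, "wy": 0, "wz": -5.5, "hand": 40},
  {"dx": -10.85, "dy": -6.84, "dz": -0.15, "wx": 0, "wy": 0, "wz": -5.5, "hand": 40},
  {"dx": -10.85, "dy": -6.84, "dz": -0.15, "wx": 0, "wy": 0, "wz": -5.5, "hand": 40},
  {"dx": -10.85, "dy": -6.84, "dz": -0.15, "wx": 0, "wy": 0, "wz": -5.5, "hand": 40},
  {"dx": -10.85, "dy": -6.84, "dz": -0.15, "wx": 0, "wy": 0, "wz": -5.5, "hand": 40},
])

```text
clock: 3.55
eef_pos: [0.5643, -0.0084, 0.2503]
tool_rot: [-0.091, 0.996, 0.0, 0.0]
ft_force: [0.2, 0.7, -0.5]
grip_width: 0.0403
grasp_force: 0.0
```

Run:
```python
from h import *
o=bot.get_obs(); C=cam('wrist'); im=bot.camera('wrist'); cv2.imwrite('pics/w2.png',im[:,:,::-1])
print(o['clock'],o['eef_pos'],o['tool_rot'],o['ft_force'],o['grip_width'],o['joint_vel'].round(3))
for t in ['cover','cover_rib']:
    for r in bot.outline_of('wrist',t)[:1]: print(t,np.round(r['extent'],1),r['score'],cv2.minAreaRect(np.argwhere(r['region'])[:,::-1].astype(np.float32)))
```

```text
3.55 [ 0.56428521 -0.00843049  0.25031132] [-9.05513364e-02  9.95891770e-01  5.01918953e-05  1.86144456e-04] [ 0.22263171  0.74750806 -0.54134685] 0.04029323154525529 [-0.003  0.001  0.005 -0.001 -0.    -0.001]
cover [301.4 204.1 143.1  90.5] 0.92 ((301.5789794921875, 204.02760314941406), (90.34302520751953, 142.01365661621094), 89.05304718017578)
cover_rib [299.3 203.8 143.   91.3] 0.67 ((301.1694641113281, 203.6637725830078), (89.09809875488281, 141.1332244873047), 89.02068328857422)
```

View pics/w2.png

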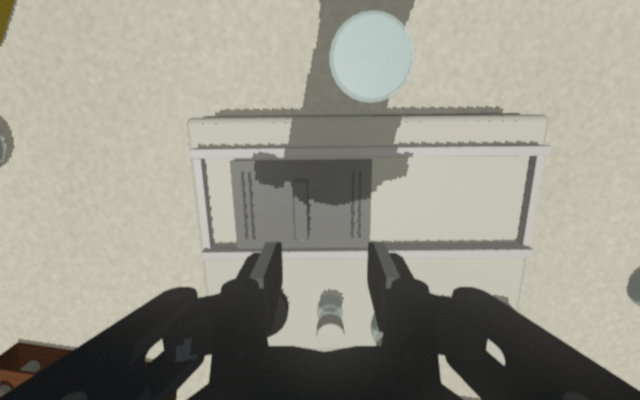

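The wrist view shows the cover slab over about columns 233–371 and rows 159–249, with the rib at columns 293–309 and rows 180–240. The rails run nearly along the image rows. I'll take a zoomed crop to get accurate corners.

Run:
```python
from h import *
im=cv2.imread('pics/w2.png')[140:260,180:380]; im=cv2.convertScaleAbs(im,alpha=1.5)
cv2.imwrite('pics/w2c.png',cv2.resize(im,None,fx=4,fy=4,interpolation=cv2.INTER_CUBIC))
C=cam('wrist')
P=np.array([ray(C,u,v,.108)[:2] for u,v in [(233,159),(371.5,158.5),(371,249),(233.5,249.5)]])
print(P.round(4),P.mean(0)); d=np.roll(P,-1,0)-P; print(np.linalg.norm(d,axis=1),np.degrees(np.arctan2(d[:,1],d[:,0])))
for z,u,v in [(.11,190.5,150),(.11,549,145.5),(.11,203,254),(.11,530,252)]: print(ray(C,u,v,z))
```

```text
[[ 0.5485 -0.0894]
 [ 0.5273  0.0245]
 [ 0.607   0.0418]
 [ 0.6298 -0.0801]] [ 0.57813948 -0.02580484]
[0.1158481  0.08158635 0.12401048 0.08177488] [ 100.56419278   12.20805185  -79.42906466 -173.5184088 ]
[ 0.54705649 -0.124122    0.11      ]
[0.49040377 0.16540459 0.11      ]
[ 0.63807635 -0.10619272  0.11      ]
[0.58341875 0.18238909 0.11      ]
```

View pics/w2c.png

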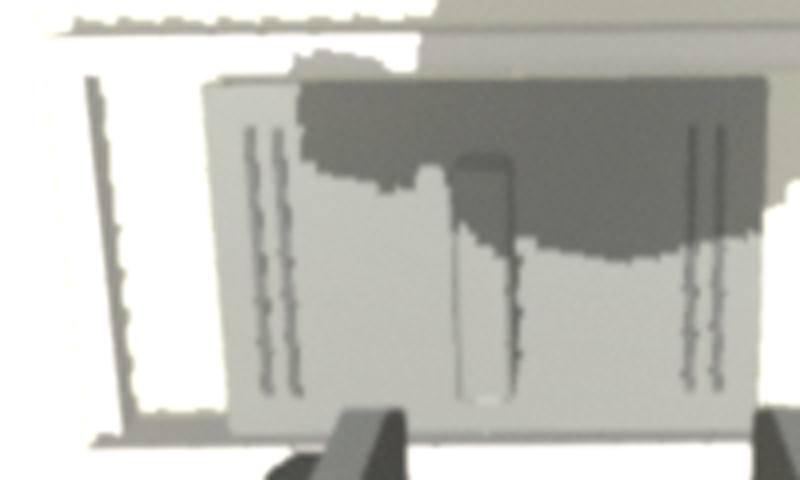

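The crop puts the slab corners at (232,161), (371.5,159.5), (368,248) and (237.5,248). The rib top is centred near (301,209.5).

Run:
```python
from h import *
C=cam('wrist')
P=np.array([ray(C,u,v,.108)[:2] for u,v in [(231.7,161),(371.5,159.5),(368.3,248.3),(237.5,248.3)]])
print(P.round(4),P.mean(0)); d=np.roll(P,-1,0)-P; print(np.linalg.norm(d,axis=1),np.degrees(np.arctan2(d[:,1],d[:,0])))
Q=np.array([ray(C,180+a/4,140+b/4,.128)[:2] for a,b in [(456,156),(513,156),(513,402),(458,402)]])
print(Q.round(4),Q.mean(0)); d=np.roll(Q,-1,0)-Q; print(np.linalg.norm(d,axis=1),np.degrees(np.arctan2(d[:,1],d[:,0])))
rel([*(Q.mean(0)),.2],101)
```

```text
[[ 0.5504 -0.0903]
 [ 0.5281  0.0247]
 [ 0.6068  0.0392]
 [ 0.628  -0.0767]] [ 0.57830119 -0.02576281]
[0.11709744 0.08002748 0.11786231 0.07875088] [ 100.97230278   10.460536    -79.65343739 -170.09919245]
[[ 0.552  -0.0354]
 [ 0.55   -0.0243]
 [ 0.6011 -0.0157]
 [ 0.6031 -0.0269]] [ 0.57653162 -0.02556567]
[0.01122866 0.05183348 0.01140639 0.05183457] [ 100.35515761    9.61770287  -79.65241894 -170.57876294]
d [-0.174 -0.37   1.005] tooly deg 100.35 wz -0.13 z [ 5.e-04 -0.e+00 -1.e+00] t 3.7
```

>>> drive_tool([
  {"dx": -0.18, "dy": -0.37, "dz": 0.6, "wx": 0, "wy": 0, "wz": 0, "hand": 40},
  {"dx": -0.18, "dy": -0.37, "dz": 1.2, "wx": 0, "wy": 0, "wz": 0, "hand": 40},
  {"dx": -0.18, "dy": -0.37, "dz": 1.7, "wx": 0, "wy": 0, "wz": 0, "hand": 40},
  {"dx": -0.18, "dy": -0.37, "dz": 2.1, "wx": 0, "wy": 0, "wz": 0, "hand": 40},
  {"dx": -0.18, "dy": -0.37, "dz": 2.3, "wx": 0, "wy": 0, "wz": 0, "hand": 40},
  {"dx": -0.18, "dy": -0.37, "dz": 2.4, "wx": 0, "wy": 0, "wz": 0, "hand": 40},
  {"dx": -0.18, "dy": -0.37, "dz": 2.5, "wx": 0, "wy": 0, "wz": 0, "hand": 40},
  {"dx": -0.18, "dy": -0.37, "dz": 2.5, "wx": 0, "wy": 0, "wz": 0, "hand": 40},
  {"dx": -0.18, "dy": -0.37, "dz": 2.5, "wx": 0, "wy": 0, "wz": 0, "hand": 25},
  {"dx": -0.18, "dy": -0.37, "dz": 2.5, "wx": 0, "wy": 0, "wz": 0, "hand": 16},
  {"dx": -0.18, "dy": -0.37, "dz": 2.5, "wx": 0, "wy": 0, "wz": 0, "hand": 16},
])

```text
clock: 4.8
eef_pos: [0.5775, -0.0265, 0.1255]
tool_rot: [-0.089, 0.996, -0.0, 0.001]
ft_force: [-0.6, -0.2, -0.2]
grip_width: 0.0163
grasp_force: 0.0
```

Run:
```python
from h import *
o=bot.get_obs(); im=bot.camera('wrist'); cv2.imwrite('pics/w3.png',im[:,:,::-1])
print(bot.tip_extent,o['ft_force'],o['eef_pos'])
```

```text
0.011 [-0.63709211 -0.18828358 -0.21277089] [ 0.5775388  -0.0264533   0.12548604]
```

View pics/w3.png

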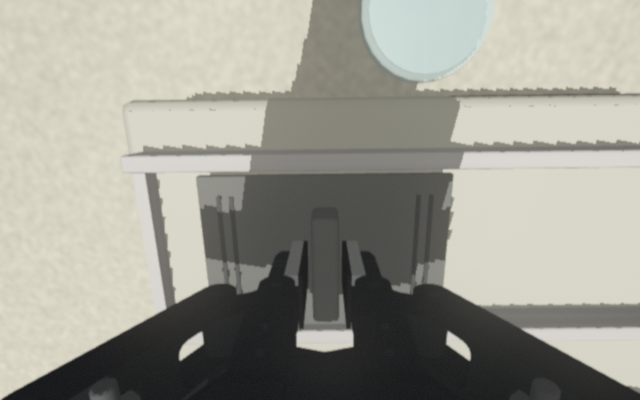

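The rib (columns 311–340) stands between the two fingers with clearance on both sides. I'll push the cover with the rib caged rather than gripped.

>>> drive_tool([
  {"dx": 0, "dy": 0.1, "dz": 0, "wx": 0, "wy": 0, "wz": 0, "hand": 16},
  {"dx": 0, "dy": 0.3, "dz": 0, "wx": 0, "wy": 0, "wz": 0, "hand": 16},
  {"dx": 0, "dy": 0.6, "dz": 0, "wx": 0, "wy": 0, "wz": 0, "hand": 16},
  {"dx": 0, "dy": 0.9, "dz": 0, "wx": 0, "wy": 0, "wz": 0, "hand": 16},
  {"dx": 0, "dy": 1.2, "dz": 0, "wx": 0, "wy": 0, "wz": 0, "hand": 16},
  {"dx": 0, "dy": 1.5, "dz": 0, "wx": 0, "wy": 0, "wz": 0, "hand": 16},
  {"dx": 0, "dy": 1.8, "dz": 0, "wx": 0, "wy": 0, "wz": 0, "hand": 16},
  {"dx": 0, "dy": 2.05, "dz": 0, "wx": 0, "wy": 0, "wz": 0, "hand": 16},
  {"dx": 0, "dy": 2.2, "dz": 0, "wx": 0, "wy": 0, "wz": 0, "hand": 16},
  {"dx": 0, "dy": 2.25, "dz": 0, "wx": 0, "wy": 0, "wz": 0, "hand": 16},
  {"dx": 0, "dy": 2.3, "dz": 0, "wx": 0, "wy": 0, "wz": 0, "hand": 16},
  {"dx": 0, "dy": 2.3, "dz": 0, "wx": 0, "wy": 0, "wz": 0, "hand": 16},
])

```text
clock: 6.05
eef_pos: [0.5567, 0.0871, 0.1247]
tool_rot: [-0.089, 0.996, 0.001, 0.0]
ft_force: [0.5, -1.0, -0.9]
grip_width: 0.016
grasp_force: 0.0
```

>>> drive_tool([
  {"dx": 0, "dy": 0.04, "dz": 0, "wx": 0, "wy": 0, "wz": 0, "hand": 16},
  {"dx": 0, "dy": 0.08, "dz": 0, "wx": 0, "wy": 0, "wz": 0, "hand": 16},
  {"dx": 0, "dy": 0.08, "dz": 0, "wx": 0, "wy": 0, "wz": 0, "hand": 16},
])

```text
clock: 6.35
eef_pos: [0.5561, 0.0907, 0.1248]
tool_rot: [-0.089, 0.996, 0.0, 0.0]
ft_force: [1.3, -0.9, -0.5]
grip_width: 0.0157
grasp_force: 0.5
```

>>> drive_tool([
  {"dx": 0, "dy": 0.04, "dz": 0, "wx": 0, "wy": 0, "wz": 0, "hand": 16},
  {"dx": 0, "dy": 0.08, "dz": 0, "wx": 0, "wy": 0, "wz": 0, "hand": 16},
  {"dx": 0, "dy": 0.08, "dz": 0, "wx": 0, "wy": 0, "wz": 0, "hand": 16},
])

```text
clock: 6.65
eef_pos: [0.5559, 0.0917, 0.1248]
tool_rot: [-0.089, 0.996, -0.003, 0.0]
ft_force: [1.2, -8.7, -0.9]
grip_width: 0.016
grasp_force: 4.7
```

>>> drive_tool([
  {"dx": 0, "dy": -0.06, "dz": 0, "wx": 0, "wy": 0, "wz": 0, "hand": 18},
  {"dx": 0, "dy": -0.07, "dz": -0.2, "wx": 0, "wy": 0, "wz": 0, "hand": 18},
  {"dx": 0, "dy": -0.07, "dz": -0.7, "wx": 0, "wy": 0, "wz": 0, "hand": 18},
  {"dx": 0, "dy": -0.8, "dz": -1.4, "wx": 0, "wy": 0, "wz": 0, "hand": 0},
  {"dx": 0, "dy": -1.6, "dz": -1.9, "wx": 0, "wy": 0, "wz": 0, "hand": 0},
  {"dx": 0.3, "dy": -2.1, "dz": -2.0, "wx": 0, "wy": 0, "wz": 0, "hand": 0},
  {"dx": 0.3, "dy": -2.4, "dz": -2.0, "wx": 0, "wy": 0, "wz": 0, "hand": 0},
  {"dx": 0.3, "dy": -2.4, "dz": -2.0, "wx": 0, "wy": 0, "wz": 0, "hand": 0},
  {"dx": 0.3, "dy": -2.4, "dz": -2.0, "wx": 0, "wy": 0, "wz": 0, "hand": 0},
  {"dx": 0.3, "dy": -2.4, "dz": -2.0, "wx": 0, "wy": 0, "wz": 0, "hand": 0},
])

```text
clock: 7.65
eef_pos: [0.5616, -0.0248, 0.224]
tool_rot: [-0.09, 0.996, 0.0, -0.001]
ft_force: [-0.5, -0.1, 0.6]
grip_width: 0.0001
grasp_force: 0.0
```

Run:
```python
from h import *
o=bot.get_obs(); C=cam('wrist'); im=bot.camera('wrist'); cv2.imwrite('pics/w4.png',im[:,:,::-1])
print(o['clock'],o['eef_pos'],o['ft_force'],o['grip_width'])
for t in ['round_top','square_top']:
    for r in bot.outline_of('wrist',t)[:2]: print(t,np.round(r['extent'],1),r['score'],ray(C,*r['extent'][:2],.099))
u=np.array([-.1795,.9838]);h=np.array([.5788,-.0342])
for s in (-.03,.03): print('exp',h+s*u,proj(C,[*(h+s*u),.101]))
rel([*(h-.03*u),.2]);rel([*(h+.03*u),.2])
```

```text
7.65 [ 0.56155864 -0.02477665  0.22401118] [-0.4636632  -0.14096052  0.55762302] 9.445727744390935e-05
round_top [341.2 217.9  30.6  26.6] 0.77 [ 0.57436892 -0.00801265  0.099     ]
round_top [468.5 219.  158.3  97. ] 0.71 [0.55647308 0.0953824  0.099     ]
square_top [270.4 218.9  22.9  22.9] 0.83 [ 0.5856745  -0.06517778  0.099     ]
exp [ 0.584185 -0.063714] (np.float64(272.0426916713862), np.float64(218.247760411123))
exp [ 0.573415 -0.004686] (np.float64(345.54875577448377), np.float64(218.24558302805303))
d [-0.304 -0.844  0.484] tooly deg 100.37 wz None z [-1.1e-03  3.0e-04 -1.0e+00] t 7.8
d [-0.304  0.356  0.484] tooly deg 100.37 wz None z [-1.1e-03  3.0e-04 -1.0e+00] t 7.8
```

View pics/w4.png

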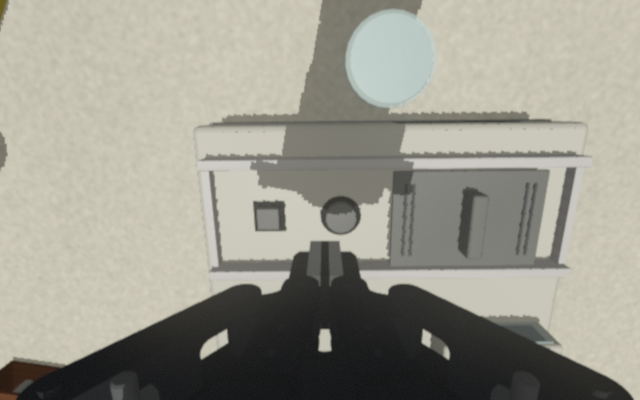

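The round button is at (341,216) and the square one at (268,216). The cover is fully aside against its stop, with the rib near (475,222). Now I'll approach the round button.

>>> drive_tool([
  {"dx": -0.3, "dy": 0.31, "dz": 0.4, "wx": 0, "wy": 0, "wz": 0, "hand": 0},
  {"dx": -0.3, "dy": 0.31, "dz": 1.0, "wx": 0, "wy": 0, "wz": 0, "hand": 0},
  {"dx": -0.3, "dy": 0.31, "dz": 1.5, "wx": 0, "wy": 0, "wz": 0, "hand": 0},
  {"dx": -0.3, "dy": 0.31, "dz": 1.9, "wx": 0, "wy": 0, "wz": 0, "hand": 0},
  {"dx": -0.3, "dy": 0.31, "dz": 2.1, "wx": 0, "wy": 0, "wz": 0, "hand": 0},
  {"dx": -0.3, "dy": 0.31, "dz": 2.16, "wx": 0, "wy": 0, "wz": 0, "hand": 0},
  {"dx": -0.3, "dy": 0.31, "dz": 2.16, "wx": 0, "wy": 0, "wz": 0, "hand": 0},
  {"dx": -0.3, "dy": 0.31, "dz": 2.16, "wx": 0, "wy": 0, "wz": 0, "hand": 0},
])

```text
clock: 8.6
eef_pos: [0.5747, -0.0082, 0.118]
tool_rot: [-0.09, 0.996, -0.0, 0.001]
ft_force: [0.3, 0.2, 0.8]
grip_width: 0.0004
grasp_force: 0.0
```

>>> drive_tool([
  {"dx": 0, "dy": 0, "dz": 0.04, "wx": 0, "wy": 0, "wz": 0, "hand": 0},
  {"dx": 0, "dy": 0, "dz": 0.08, "wx": 0, "wy": 0, "wz": 0, "hand": 0},
  {"dx": 0, "dy": 0, "dz": 0.12, "wx": 0, "wy": 0, "wz": 0, "hand": 0},
  {"dx": 0, "dy": 0, "dz": 0.12, "wx": 0, "wy": 0, "wz": 0, "hand": 0},
])

```text
clock: 9.0
eef_pos: [0.5742, -0.0083, 0.1111]
tool_rot: [-0.089, 0.996, -0.0, 0.0]
ft_force: [0.2, 0.4, 2.2]
grip_width: -0.0
grasp_force: 1.0
```

>>> drive_tool([
  {"dx": 0, "dy": 0, "dz": 0.03, "wx": 0, "wy": 0, "wz": 0, "hand": 0},
  {"dx": 0, "dy": 0, "dz": 0.06, "wx": 0, "wy": 0, "wz": 0, "hand": 0},
  {"dx": 0, "dy": 0, "dz": 0.08, "wx": 0, "wy": 0, "wz": 0, "hand": 0},
  {"dx": 0, "dy": 0, "dz": 0.08, "wx": 0, "wy": 0, "wz": 0, "hand": 0},
])

```text
clock: 9.4
eef_pos: [0.5742, -0.0083, 0.1072]
tool_rot: [-0.089, 0.996, -0.0, 0.0]
ft_force: [0.2, -0.8, 4.9]
grip_width: 0.0003
grasp_force: 2.2
```

>>> drive_tool([
  {"dx": 0, "dy": 0, "dz": 0.02, "wx": 0, "wy": 0, "wz": 0, "hand": 0},
  {"dx": 0, "dy": 0, "dz": 0.02, "wx": 0, "wy": 0, "wz": 0, "hand": 0},
])

```text
clock: 9.6
eef_pos: [0.5742, -0.0083, 0.107]
tool_rot: [-0.089, 0.996, -0.0, 0.001]
ft_force: [-1.1, -0.8, 9.3]
grip_width: -0.0001
grasp_force: 4.5
```

The button has bottomed out: 9.3 N with no further travel. I'll hold it, then release.

>>> drive_tool([
  {"dx": 0, "dy": 0, "dz": 0, "wx": 0, "wy": 0, "wz": 0, "hand": 0},
  {"dx": 0, "dy": 0, "dz": 0, "wx": 0, "wy": 0, "wz": 0, "hand": 0},
  {"dx": 0, "dy": 0, "dz": 0, "wx": 0, "wy": 0, "wz": 0, "hand": 0},
  {"dx": 0, "dy": 0, "dz": 0, "wx": 0, "wy": 0, "wz": 0, "hand": 0},
  {"dx": 0, "dy": 0, "dz": 0, "wx": 0, "wy": 0, "wz": 0, "hand": 0},
  {"dx": 0, "dy": 0, "dz": 0, "wx": 0, "wy": 0, "wz": 0, "hand": 0},
  {"dx": 0, "dy": 0, "dz": 0, "wx": 0, "wy": 0, "wz": 0, "hand": 0},
  {"dx": 0, "dy": 0, "dz": 0, "wx": 0, "wy": 0, "wz": 0, "hand": 0},
  {"dx": 0, "dy": 0, "dz": 0, "wx": 0, "wy": 0, "wz": 0, "hand": 0},
])

```text
clock: 10.5
eef_pos: [0.5742, -0.0083, 0.107]
tool_rot: [-0.089, 0.996, -0.0, 0.001]
ft_force: [-2.3, 0.7, 9.5]
grip_width: -0.0001
grasp_force: 4.4
```

>>> drive_tool([
  {"dx": 0, "dy": 0, "dz": -0.1, "wx": 0, "wy": 0, "wz": 0, "hand": 0},
  {"dx": 0, "dy": 0, "dz": -0.3, "wx": 0, "wy": 0, "wz": 0, "hand": 0},
  {"dx": 0, "dy": 0, "dz": -0.8, "wx": 0, "wy": 0, "wz": 0, "hand": 0},
  {"dx": 0, "dy": 0, "dz": -1.4, "wx": 0, "wy": 0, "wz": 0, "hand": 0},
  {"dx": 0, "dy": 0, "dz": -1.6, "wx": 0, "wy": 0, "wz": 0, "hand": 0},
  {"dx": 0, "dy": 0, "dz": -1.6, "wx": 0, "wy": 0, "wz": 0, "hand": 0},
  {"dx": 0, "dy": 0, "dz": -1.6, "wx": 0, "wy": 0, "wz": 0, "hand": 0},
])

```text
clock: 11.2
eef_pos: [0.5731, -0.0082, 0.1847]
tool_rot: [-0.089, 0.996, 0.0, -0.001]
ft_force: [0.4, -0.1, -0.2]
grip_width: 0.0002
grasp_force: 0.0
```

Run:
```python
from h import *
rel([.5555,.0937,.1255])
```

```text
d [-0.019  2.068  1.185] tooly deg 100.27 wz None z [-1.8e-03  1.0e-04 -1.0e+00] t 11.2
```

>>> drive_tool([
  {"dx": -0.02, "dy": 0.6, "dz": 0, "wx": 0, "wy": 0, "wz": 0, "hand": 32},
  {"dx": -0.02, "dy": 1.3, "dz": 0, "wx": 0, "wy": 0, "wz": 0, "hand": 32},
  {"dx": -0.02, "dy": 1.9, "dz": 0, "wx": 0, "wy": 0, "wz": 0, "hand": 32},
  {"dx": -0.02, "dy": 2.07, "dz": 0, "wx": 0, "wy": 0, "wz": 0, "hand": 32},
  {"dx": -0.02, "dy": 2.07, "dz": 0, "wx": 0, "wy": 0, "wz": 0, "hand": 32},
  {"dx": -0.02, "dy": 2.07, "dz": 0.3, "wx": 0, "wy": 0, "wz": 0, "hand": 32},
  {"dx": -0.02, "dy": 2.07, "dz": 0.6, "wx": 0, "wy": 0, "wz": 0, "hand": 32},
  {"dx": -0.02, "dy": 2.07, "dz": 0.9, "wx": 0, "wy": 0, "wz": 0, "hand": 32},
  {"dx": -0.02, "dy": 2.07, "dz": 1.1, "wx": 0, "wy": 0, "wz": 0, "hand": 32},
  {"dx": -0.02, "dy": 2.07, "dz": 1.18, "wx": 0, "wy": 0, "wz": 0, "hand": 32},
  {"dx": -0.02, "dy": 2.07, "dz": 1.18, "wx": 0, "wy": 0, "wz": 0, "hand": 32},
  {"dx": -0.02, "dy": 2.07, "dz": 1.18, "wx": 0, "wy": 0, "wz": 0, "hand": 20},
  {"dx": -0.02, "dy": 2.07, "dz": 1.18, "wx": 0, "wy": 0, "wz": 0, "hand": 16},
  {"dx": -0.02, "dy": 2.07, "dz": 1.18, "wx": 0, "wy": 0, "wz": 0, "hand": 16},
])

```text
clock: 12.6
eef_pos: [0.5571, 0.0919, 0.1274]
tool_rot: [-0.089, 0.996, -0.002, 0.001]
ft_force: [1.5, -4.8, -1.0]
grip_width: 0.0162
grasp_force: 2.7
```

>>> drive_tool([
  {"dx": 0, "dy": -0.1, "dz": 0, "wx": 0, "wy": 0, "wz": 0, "hand": 16},
  {"dx": 0, "dy": -0.3, "dz": 0, "wx": 0, "wy": 0, "wz": 0, "hand": 16},
  {"dx": 0, "dy": -0.6, "dz": 0, "wx": 0, "wy": 0, "wz": 0, "hand": 16},
  {"dx": 0, "dy": -0.9, "dz": 0, "wx": 0, "wy": 0, "wz": 0, "hand": 16},
  {"dx": 0, "dy": -1.2, "dz": 0, "wx": 0, "wy": 0, "wz": 0, "hand": 16},
  {"dx": 0, "dy": -1.5, "dz": 0, "wx": 0, "wy": 0, "wz": 0, "hand": 16},
  {"dx": 0, "dy": -1.8, "dz": 0, "wx": 0, "wy": 0, "wz": 0, "hand": 16},
  {"dx": 0, "dy": -2.1, "dz": 0, "wx": 0, "wy": 0, "wz": 0, "hand": 16},
  {"dx": 0, "dy": -2.35, "dz": 0, "wx": 0, "wy": 0, "wz": 0, "hand": 16},
  {"dx": 0, "dy": -2.45, "dz": 0, "wx": 0, "wy": 0, "wz": 0, "hand": 16},
  {"dx": 0, "dy": -2.52, "dz": 0, "wx": 0, "wy": 0, "wz": 0, "hand": 16},
  {"dx": 0, "dy": -2.56, "dz": 0, "wx": 0, "wy": 0, "wz": 0, "hand": 16},
  {"dx": 0, "dy": -2.56, "dz": 0, "wx": 0, "wy": 0, "wz": 0, "hand": 16},
])

```text
clock: 13.9
eef_pos: [0.5787, -0.0325, 0.1265]
tool_rot: [-0.089, 0.996, -0.0, -0.001]
ft_force: [0.0, 0.2, 0.1]
grip_width: 0.0164
grasp_force: 0.0
```

>>> drive_tool([
  {"dx": 0, "dy": -0.03, "dz": 0, "wx": 0, "wy": 0, "wz": 0, "hand": 16},
  {"dx": 0, "dy": -0.06, "dz": 0, "wx": 0, "wy": 0, "wz": 0, "hand": 16},
  {"dx": 0, "dy": -0.06, "dz": 0, "wx": 0, "wy": 0, "wz": 0, "hand": 16},
])

```text
clock: 14.2
eef_pos: [0.5792, -0.035, 0.1265]
tool_rot: [-0.09, 0.996, 0.0, -0.001]
ft_force: [-0.7, 1.2, -0.4]
grip_width: 0.0159
grasp_force: 0.7
```

>>> drive_tool([
  {"dx": 0, "dy": -0.03, "dz": 0, "wx": 0, "wy": 0, "wz": 0, "hand": 16},
  {"dx": 0, "dy": -0.05, "dz": 0, "wx": 0, "wy": 0, "wz": 0, "hand": 16},
  {"dx": 0, "dy": -0.05, "dz": 0, "wx": 0, "wy": 0, "wz": 0, "hand": 16},
])

```text
clock: 14.5
eef_pos: [0.5798, -0.0377, 0.1266]
tool_rot: [-0.089, 0.996, -0.0, -0.0]
ft_force: [-1.3, 1.0, -0.4]
grip_width: 0.0163
grasp_force: 0.6
```

>>> drive_tool([
  {"dx": 0, "dy": -0.03, "dz": 0, "wx": 0, "wy": 0, "wz": 0, "hand": 16},
  {"dx": 0, "dy": -0.05, "dz": 0, "wx": 0, "wy": 0, "wz": 0, "hand": 16},
  {"dx": 0, "dy": -0.05, "dz": 0, "wx": 0, "wy": 0, "wz": 0, "hand": 16},
])

```text
clock: 14.8
eef_pos: [0.5805, -0.0402, 0.1267]
tool_rot: [-0.089, 0.996, 0.0, -0.0]
ft_force: [-1.5, 1.7, -0.9]
grip_width: 0.0161
grasp_force: 0.7
```

>>> drive_tool([
  {"dx": 0, "dy": -0.03, "dz": 0, "wx": 0, "wy": 0, "wz": 0, "hand": 16},
  {"dx": 0, "dy": -0.05, "dz": 0, "wx": 0, "wy": 0, "wz": 0, "hand": 16},
  {"dx": 0, "dy": -0.05, "dz": 0, "wx": 0, "wy": 0, "wz": 0, "hand": 16},
])

```text
clock: 15.1
eef_pos: [0.5806, -0.0404, 0.1267]
tool_rot: [-0.09, 0.996, 0.002, -0.0]
ft_force: [-2.2, 6.3, 1.0]
grip_width: 0.0161
grasp_force: 3.7
```

The cover has reached its home stop at 6.3 N, after about 130 mm of travel. I'll back off, lift clear and check.

>>> drive_tool([
  {"dx": 0, "dy": 0.07, "dz": 0, "wx": 0, "wy": 0, "wz": 0, "hand": 18},
  {"dx": 0, "dy": 0.08, "dz": 0, "wx": 0, "wy": 0, "wz": 0, "hand": 18},
  {"dx": 0, "dy": 0.08, "dz": -0.2, "wx": 0, "wy": 0, "wz": 0, "hand": 18},
  {"dx": 0, "dy": 0.08, "dz": -0.7, "wx": 0, "wy": 0, "wz": 0, "hand": 18},
  {"dx": 0, "dy": 0.08, "dz": -1.4, "wx": 0, "wy": 0, "wz": 0, "hand": 30},
  {"dx": 0, "dy": 0.5, "dz": -2.2, "wx": 0, "wy": 0, "wz": 0, "hand": 30},
  {"dx": 0, "dy": 0.5, "dz": -2.5, "wx": 0, "wy": 0, "wz": 0, "hand": 30},
  {"dx": 0, "dy": 0.5, "dz": -2.5, "wx": 0, "wy": 0, "wz": 0, "hand": 30},
  {"dx": 0, "dy": 0.5, "dz": -2.5, "wx": 0, "wy": 0, "wz": 0, "hand": 30},
])

```text
clock: 16.0
eef_pos: [0.5767, -0.0183, 0.252]
tool_rot: [-0.089, 0.996, -0.0, 0.0]
ft_force: [-0.4, -0.2, -0.3]
grip_width: 0.0303
grasp_force: 0.0
```

Run:
```python
from h import *
o=bot.get_obs(); C=cam('wrist'); im=bot.camera('wrist'); cv2.imwrite('pics/w5.png',im[:,:,::-1])
print(o['clock'],o['eef_pos'],o['ft_force'])
```

```text
16.0 [ 0.57669026 -0.01826948  0.25199066] [-0.42705292 -0.24608492 -0.32861818]
```

View pics/w5.png

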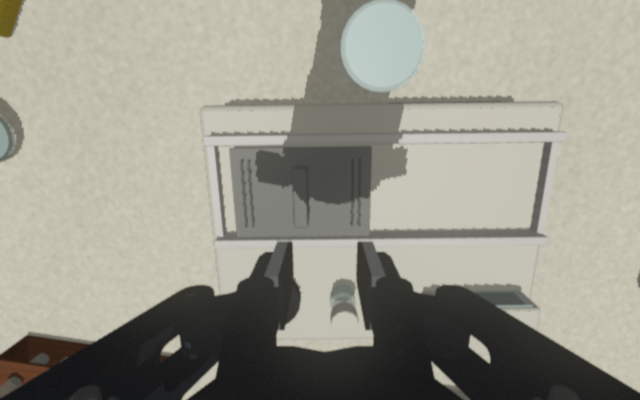

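The cover is home: its slab is at columns 231–372, closer to the right-hand end rail (columns 207–225) than before. The dish and the visible vial are standing undisturbed. I'm handing the job in.

```bash
python3 -c "
from workcell import bot
print(bot.job_done())"
```

```text
the job is handed in; nothing more can be done
None
```

I slid the cover fully aside, pressed the round button all the way down for about 1 s (peak about 9.5 N) without touching the square one, then slid the cover home to its stop; the job was handed in at about 16 s, with the result not reported.

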